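Stop down the bead-viewing lamp by one click

TASK

Two low viewing lamps with sliding shutter plates stand on the bead-craft mat. On the one with the round light port, slide the shutter plate on by one stop, until it clicks in with its small hole over the port. Leave the shutter of the lamp with the square port where it is.

Things in the scene. Friction and masses are not known exactly. Their poses are not given: they have to be found in the camera images.
- round_lamp: Viewing lamp with the ROUND port: grey box fixed on the mat, 110 (x) x 240 (y) x 40 mm high; rails on top along y 49 mm high, index housing 59 mm high at x +21 to +45, y -20. Origin: centre of its underside. Plate slides along its y. Port, 36 mm across, in its top at x 0, y -20. A twin lamp with a square port and square windows stands beside it; they may have changed places.
- round_shutter (a joint): Slide of the round lamp's aluminium shutter plate (56 x 154 x 4 mm, top 45 mm above the lamp's underside), m, growing towards lamp +y. Sprung stops: 0 = large 34 mm window over the port (starts here), 0.040 = small 10 mm hole over it, 0.080 = shut; ends -0.003 and 0.083. Let go within 12 mm of a stop it is pulled in. Takes up to 5 N to move.
- round_grip (a point): Point on the upright fin on the round lamp's plate, 48 mm towards +y from the large window's centre. Fin: 44 mm (lamp x) by 12 mm thick (lamp y), 40 mm high above the plate; the point is at its middle, 15 mm below its top, 25 mm above the plate. Moves with the plate; axes parallel to the lamp's. Over 30 mm free on both y sides of the fin.
- square_grip (a point): The same point on the same kind of fin on the other lamp's shutter plate, the lamp with the square port: not to be moved.

How it is judged (in metres and radians):
At the end, for the whole second after the job is handed in: The round lamp's shutter plate is at rest in its middle stop, small hole over the port (0.040 m, within 8 mm), and the square lamp's shutter is where it was, within 12 mm (value of joint round_shutter between 0.032 and 0.048 m and velocity of joint round_shutter between -0.01 and 0.01 m/s and distance of square_grip from where it was at the start of the episode below 0.012 m); the robot touches nothing.
It fails at once if the square lamp's shutter is moved by more than 12 mm (distance of square_grip from where it was at the start of the episode above 0.012 m).
It also fails if it takes over 29 s, if anything falls off the work surface, if the arm or the gripper's body presses on something with over 40 N, if the wrist force passes 120 N, or if a joint passes its speed limit or range.

ROBOT

A 6-joint arm with a two-finger parallel gripper is mounted at the origin on the work surface. World frame = base frame: x ahead of the robot, y to its left, z up, the work surface at z = 0. Lengths are in m, angles in degrees, forces in N, time in s.
With the tool pointing down it reaches from about 0.4 to 0.825 m from the base axis. Payload 7 kg.
Tool frame: the origin (TCP) lies at the very end of the fingers, on their centre line; the grasp point (between the pads) lies 19 mm behind it; z points along the fingers, y is the line along which they close (so a half turn about z gives the same grasp; the last joint's range is limited). The gripper opens to 88 mm and grips with 3 to 60 N. Pads are 19 mm wide; open, the fingers measure 130 mm over their backs; the gripper's body (78 mm by 193 mm) begins 47 mm behind the grasp point.
Start: joints at [90.762, 20.546, 0.682, 0, -70.136, -16.507], TCP at [0.183, 0.65, 0.227] pointing down, gripper open.
Joint ranges: [-176.03, 176.03], [-82.01, 121.73], [-58.28, 71.71], [-173.87, 95.51], [-174.79, -0.11], [-173.66, 173.66]. Speed limits (degrees/s): [136.94, 136.94, 172.46, 180, 180, 180].

INTERFACE

Orientations are given as [roll, pitch, yaw] about the fixed x, y, z axes, in that order (R = Rz(yaw) Ry(pitch) Rx(roll)).
In Python, from plant import get_state, capture, close_job, regions_of gives the robot as it stands.
- The arm moves only by the tool jog_arm, never from a script. Its argument "moves" is a list of rows, each a list of 3 entries, a list of its own where there are three numbers: the shift along the tool's x, y, z in cm, then the turn about the tool's z in degrees, then the finger opening in cm, from 0 to 8.76. A call has 1 to 12 rows; each row shifts and turns the commanded pose from where the row before left it, along the tool's axes as they then stand; what a row does not reach is not made up. A row lasts 1/8 s, in which the tool goes at most 62.5 mm and 10.7 degrees, less where a joint would pass 70% of its speed; a pose out of reach is approached as far as the arm can. A call is refused whole if a number of a shift passes 6.25 or a number of a turn 10.7, either way. A call with a gripper value outside its range is refused whole. The fingers move at their own pace and stop on an object; "newtons" is the grip in N (left out, the last holds). Time passes only in rows, so rows that do not move let the fingers close. It gives the time, the measured TCP pose, the force, the opening and the grip force at its end, in the units of the state.
- get_state(): the state, without advancing time (a new reading comes with each control period).
- capture(name): name is "side" or "top"; returns a dict with "pixels" (420x560x3 uint8, blue, green, red), "mtx" (3x3 intrinsics, pixels), "k1" (the pictures are not rectified: a ray, as slopes to the right and down, at radius r is drawn at 1 + k1 r^2 times it, then the intrinsics apply), "world_from_camera" (4x4, takes a point from camera to world coordinates). Camera axes: x right, y down, z forward; pixel columns grow to the right and rows downward; lengths in m; the calibration is good to about 2 mm. A picture is of the moment at which its call begins. There is no depth.
- close_job(): hands the job in; it is judged then, once.
Trained networks look in a picture, given as the dict that the camera call returned (one of the last four; its "shot" number tells which), for a name from the list of things; names that differ only in an ending like _2 or _b are one class to them, and where a whole thing is asked for, a point or a joint stands for the part that bears it (a point fixed in the world has none). Each returns a list of dicts, best first, with "confidence" (0 to 1); they miss things now and then, are a little off and sometimes report something else, mostly with a low value. They report only what shows in the picture. A call takes as long as a camera call.
- regions_of(picture, thing): "pixels" (420x560 bool, what is visible of it) and "pixel" ([column, row] in pixels, amid what is visible of it).
The state is a dict: "time_s": time; "joints": joint angles; "qd": joint speeds; "joint_torque": joint torques, N m; "tcp_pos": TCP position; "eef_rot": TCP orientation; "contact_force": force on the tool from outside, world axes, zero at the start; "moment": the same for the moment, N m; "gripper_width": finger opening in m; "gripper_force": force on a finger pad.
Only numpy, scipy, OpenCV 4.12 (cv2) and the standard library are available. Lean on these libraries where they do the work, as an engineer would, in place of code of your own. Each camera call takes 0.05 s, during which the arm holds its last target. There are 200 camera calls.

## Working session

There is one attempt and no reset: what is moved stays moved. The work goes in short steps, Python scripts to look and compute and a tool call to move; the robot and the scene stay as the last step left them, time stands still between calls to the robot, and variables do not carry over. Pictures are saved under pics/ and viewed, at most 10 in all, crops included, and the job is handed in when it is done.

Besides the shell and the picture viewer there is one more tool, called after "Emit:" as name(argument=value, ...) on one line, values as JSON. jog_arm: Moves the arm, as the interface text tells. Its arguments: {"type":"object","properties":{"moves":{"type":"array"},"newtons":{"type":"number"}},"required":["moves"]}

```bash
mkdir -p pics; cat > h.py <<'E'
import numpy as np, cv2
from plant import *
def ray(p,px):
    u=np.linalg.inv(p["mtx"])@np.array([px[0],px[1],1.]); d=u[:2].copy(); s=d.copy()
    for _ in range(30): s=d/(1+p["k1"]*(s@s))
    T=np.array(p["world_from_camera"]); return T[:3,3],T[:3,:3]@np.array([s[0],s[1],1])
def onz(p,px,z):
    o,v=ray(p,px); return o+v*(z-o[2])/v[2]
E
python3 - <<'E'
from h import *
for n in("top","side"):
    p=capture(n); cv2.imwrite(f"pics/{n}0.png",p["pixels"]); print(n,np.array(p["world_from_camera"])[:3,3])
    for t in("round_lamp","round_shutter","round_grip","square_grip"):
        for r in regions_of(p,t)[:3]: print(n,t,round(r["confidence"],2),r["pixel"],r["pixels"].sum(),onz(p,r["pixel"],.07 if 'grip' in t else .045).round(3))
s=get_state();print(s["tcp_pos"],s["eef_rot"],s["time_s"])
E
```

```text
top [ 0.49526568 -0.00958986  0.77160378]
top round_lamp 0.8 [410.1, 224.4] 8737 [ 0.531 -0.196  0.045]
top round_shutter 0.84 [440.1, 223.9] 2589 [ 0.531 -0.248  0.045]
top round_grip 0.56 [439.8, 226.4] 2581 [ 0.526 -0.239  0.07 ]
top square_grip 0.87 [225.3, 202.0] 2502 [0.571 0.121 0.07 ]
top square_grip 0.55 [439.7, 225.1] 2531 [ 0.528 -0.239  0.07 ]
side [-0.07440272  0.60211142  0.55439432]
side round_lamp 0.56 [348.9, 200.5] 4106 [ 0.51  -0.16   0.045]
side round_shutter 0.91 [357.6, 185.3] 865 [ 0.542 -0.23   0.045]
side round_grip 0.64 [356.0, 186.7] 924 [ 0.51  -0.182  0.07 ]
[0.18317982 0.64960917 0.22654014] [ 1.79995582e+02 -1.41295375e-03 -1.57446885e+01] 0.5
```

View pics/top0.png

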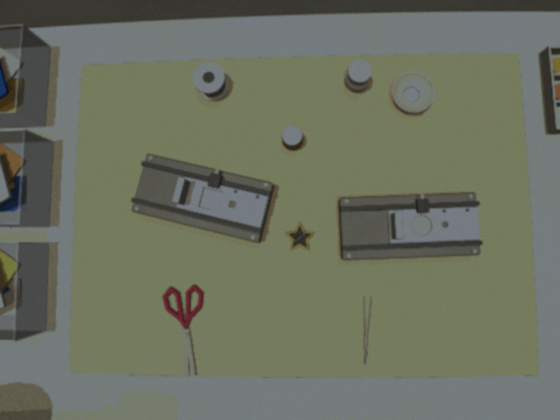

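View pics/side0.png

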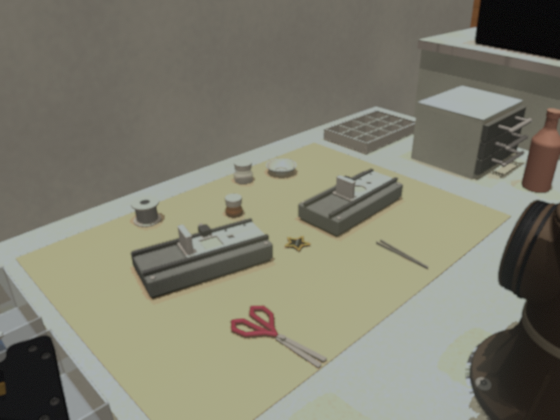

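```bash
python3 - <<'E'
from h import *
p=capture("top"); im=p["pixels"][180:275,325:495]
im=cv2.convertScaleAbs(cv2.resize(im,None,fx=4.6,fy=4.6,interpolation=cv2.INTER_CUBIC),alpha=2.0); cv2.imwrite("pics/crop.png",im)
m=regions_of(p,"round_lamp")[0]["pixels"].astype(np.uint8)
b=cv2.boxPoints(cv2.minAreaRect(cv2.findNonZero(m))); print(b)
print([onz(p,q,.045).round(3) for q in b])
E
```

```text
[[337.46912 197.2377 ]
 [479.99164 191.45978]
 [482.6006  255.81348]
 [340.07806 261.5914 ]]
[array([ 0.58 , -0.072,  0.045]), array([ 0.587, -0.321,  0.045]), array([ 0.476, -0.319,  0.045]), array([ 0.468, -0.074,  0.045])]
```

View pics/crop.png

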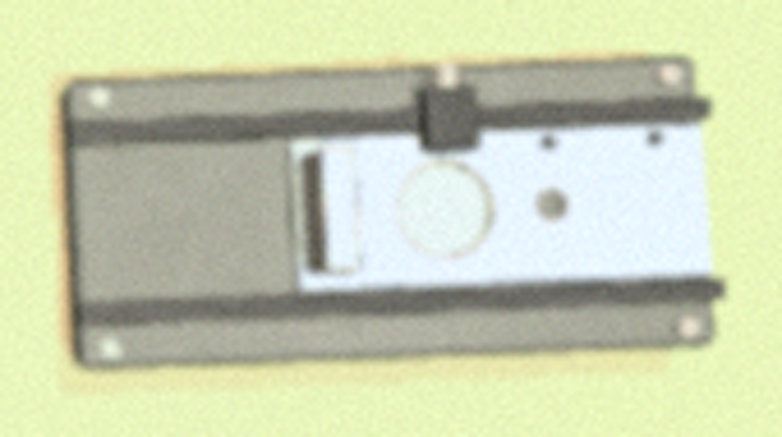

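The round lamp is on the right. Its fin top is at about crop (342,211) and its round window at (447,209). Lamp +y points left in the image.

```bash
python3 - <<'E'
from h import *
p=capture("top")
f=lambda c,z: onz(p,(325+(c[0]+.5)/4.6-.5,180+(c[1]+.5)/4.6-.5),z)
for n,c,z in(("fintop",(342,211),.085),("finbase",(305,211),.045),("win",(447,209),.045),("hole",(552,205),.045)): print(n,f(c,z).round(4))
for a,b in(((110,347),(690,327)),((100,97),(671,74))):
    d=f(a,.04)-f(b,.04); print(d.round(4),np.degrees(np.arctan2(-d[0],d[1])))
w=f((447,209),.045);h=f((552,205),.045);d=(w-h);d/=np.linalg.norm(d);print("fin pred",w+d*.048)
E
```

```text
fintop [ 0.5275 -0.168   0.085 ]
finbase [ 0.5296 -0.1633  0.045 ]
win [ 0.5297 -0.2166  0.045 ]
hole [ 0.5308 -0.2561  0.045 ]
[-0.0052  0.2184  0.    ] 1.370882342160333
[-0.0063  0.2176  0.    ] 1.6503695710812818
fin pred [ 0.5284438  -0.16862575  0.045     ]
```

Emit:
jog_arm(moves=[[[0, 0, 0], -8.6, 4], [[0, 0, 0], -8.6, 4], [[3.1, 3.6, 0], 0, 4], [[3.1, 3.6, 0], 0, 4], [[3.1, 3.6, 0], 0, 4], [[3.1, 3.6, 0], 0, 4], [[3.1, 3.6, 0], 0, 4], [[3.1, 3.6, 0], 0, 4], [[3.1, 3.6, 0], 0, 4], [[3.1, 3.6, 0], 0, 4], [[3.1, 3.6, 0], 0, 4], [[3.1, 3.6, 0], 0, 4]], newtons=25)

```text
time_s: 2.15
tcp_pos: [0.5032, 0.2965, 0.2269]
eef_rot: [-180.0, -0.0, 1.5]
contact_force: [-0.3, 0.3, 0.3]
gripper_width: 0.0403
gripper_force: 0.0
```

Emit:
jog_arm(moves=[[[0.13, 4.66, 0], 0, 4], [[0.13, 4.66, 0], 0, 4], [[0.13, 4.66, 0], 0, 4], [[0.13, 4.66, 0], 0, 4], [[0.13, 4.66, 0], 0, 4], [[0.13, 4.66, 0], 0, 4], [[0.13, 4.66, 0], 0, 4], [[0.13, 4.66, 0], 0, 4], [[0.13, 4.66, 0], 0, 4], [[0.13, 4.66, 0], 0, 4], [[0, 0, 4], 0, 4], [[0, 0, 4], 0, 4]])

```text
time_s: 3.65
tcp_pos: [0.5272, -0.1688, 0.1461]
eef_rot: [-180.0, -0.1, 1.4]
contact_force: [-0.6, 0.5, -0.3]
gripper_width: 0.04
gripper_force: 0.0
```

```bash
python3 - <<'E'
from h import *
p=capture("side"); cv2.imwrite("pics/side1.png",cv2.convertScaleAbs(cv2.resize(p["pixels"][80:260,250:470],None,fx=3.5,fy=3.3,interpolation=cv2.INTER_CUBIC),alpha=1.5)); s=get_state();print(s["tcp_pos"],s["joints"])
E
```

```text
[ 0.52382999 -0.16787621  0.1403363 ] [  2.55800432  13.3095479  -21.6306209   -0.13097692 -55.43352197
  88.83677223]
```

View pics/side1.png

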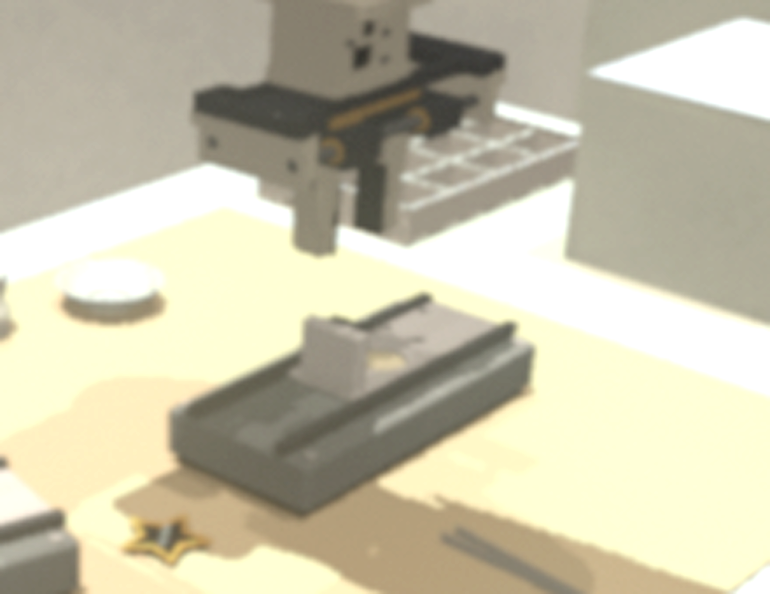

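The fingers straddle the fin (fin at about crop (335,355), fingers at (315,250) and (370,230)). I'll let the arm settle, then descend.

Emit:
jog_arm(moves=[[[0, 0, 0], 0, 4], [[0, 0, 0], 0, 4], [[0, 0, 3], 0, 4], [[0, 0, 2], 0, 4], [[0, 0, 0], 0, 4], [[0, 0, 0], 0, 4]])

```text
time_s: 4.45
tcp_pos: [0.5283, -0.1678, 0.0983]
eef_rot: [180.0, -0.1, 1.5]
contact_force: [-0.3, -0.2, 0.9]
gripper_width: 0.0401
gripper_force: 0.0
```

Now 4.2 cm down to z 0.056, then close.

Emit:
jog_arm(moves=[[[0, 0, 1.5], 0, 4], [[0, 0, 1.5], 0, 4], [[0, 0, 1.2], 0, 4], [[0, 0, 0], 0, 4], [[0, 0, 0], 0, 4], [[0, 0, 0], 0, 1], [[0, 0, 0], 0, 0.6], [[0, 0, 0], 0, 0.6], [[0, 0, 0], 0, 0.6], [[0, 0, 0], 0, 0.6]])

```text
time_s: 5.7
tcp_pos: [0.5272, -0.1679, 0.0548]
eef_rot: [180.0, -0.0, 1.5]
contact_force: [-1.8, 0.5, 2.3]
gripper_width: 0.0117
gripper_force: 25.0
```

Gripped with width 12 mm. Next I'll slide 4 cm along tool −y (lamp +y).

Emit:
jog_arm(moves=[[[0, -0.5, 0], 0, 0.6], [[0, -0.5, 0], 0, 0.6], [[0, -0.5, 0], 0, 0.6], [[0, -0.5, 0], 0, 0.6], [[0, -0.5, 0], 0, 0.6], [[0, -0.5, 0], 0, 0.6], [[0, -0.5, 0], 0, 0.6], [[0, -0.5, 0], 0, 0.6], [[0, 0, 0], 0, 0.6], [[0, 0, 0], 0, 0.6], [[0, 0, 0], 0, 0.6]])

```text
time_s: 7.08
tcp_pos: [0.5261, -0.1272, 0.0548]
eef_rot: [-180.0, -0.0, 1.5]
contact_force: [-0.4, 0.3, 5.8]
gripper_width: 0.0121
gripper_force: 25.0
```

Moved 40.7 mm. Release, lift and check.

Emit:
jog_arm(moves=[[[0, 0, 0], 0, 4], [[0, 0, 0], 0, 4], [[0, 0, 0], 0, 4], [[0, 0, 0], 0, 4], [[0, 0, -2], 0, 4], [[0, 0, -3], 0, 4], [[0, 0, -4], 0, 4], [[0, 0, -5], 0, 4], [[-1, -5, -3], 0, 4], [[-1, -5, 0], 0, 4], [[-1, -5, 0], 0, 4], [[-1, -5, 0], 0, 4]])

```text
time_s: 8.57
tcp_pos: [0.4803, 0.0724, 0.2248]
eef_rot: [-180.0, -0.0, 1.4]
contact_force: [0.4, 1.0, 0.2]
gripper_width: 0.04
gripper_force: 0.0
```

Emit:
jog_arm(moves=[[[0, -5, 0], 0, 4], [[0, -5, 0], 0, 4], [[0, -5, 0], 0, 4], [[0, -5, 0], 0, 4], [[0, -5, 0], 0, 4], [[0, 0, 0], 0, 4], [[0, 0, 0], 0, 4]])

```text
time_s: 9.45
tcp_pos: [0.4743, 0.3208, 0.2241]
eef_rot: [180.0, 0.0, 1.5]
contact_force: [-0.5, -0.7, -0.0]
gripper_width: 0.0398
gripper_force: 0.0
```

```bash
python3 - <<'E'
from h import *
p=capture("top"); im=p["pixels"][180:275,325:495]
cv2.imwrite("pics/crop2.png",cv2.convertScaleAbs(cv2.resize(im,None,fx=4.6,fy=4.6,interpolation=cv2.INTER_CUBIC),alpha=2.0))
s=get_state();print(s["tcp_pos"],s["time_s"])
E
```

```text
[0.47444737 0.32031348 0.22436788] 9.5
```

View pics/crop2.png

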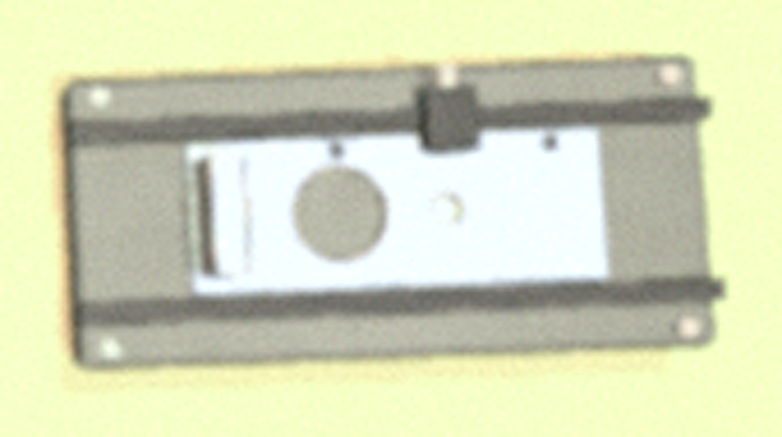

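The small hole is now at crop (448,209), where the port is, and it shows light. The plate is in its middle stop.

```bash
python3 -c "
from plant import *
print(close_job())"
```

```text
the job is handed in; nothing more can be done
None
```

The round lamp's shutter is now at its middle stop with the small hole over the port (last camera picture), the square lamp was not touched, and the job was handed in at about 9.5 s; the hand-in returned no verdict.

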